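# Enter the code on a push-button lock and hold its release

## Robot

A 7-joint arm with a two-finger parallel gripper is mounted at the origin on a cart in front of the work surface, level with it; the furniture and walls round the work are solid. World frame = base frame: x ahead of the robot, y to its left, z up, the work surface at z = 0. Lengths are in m, angles in rad, forces in N, time in s.
With the tool pointing down it reaches from about 0.425 to 0.95 m from the base axis. Payload 4.7 kg.
Tool frame: the origin (TCP) lies on the centre line of the jaws, within the pads' length; the fingertips stand 8 mm ahead of it and the grasp point (between the pads) lies 11 mm behind it; z points along the fingers, y is the line along which they close (so a half turn about z gives the same grasp; the last joint's range is limited). The gripper opens to 85 mm and grips with 20 to 120 N. Pads are 22 mm wide; open, the fingers measure 114 mm over their backs; the gripper's body (76 mm by 85 mm) begins 54 mm behind the grasp point. The pads swing forward as they close: fully open they stand 13 mm farther back than shut.
Start: joints at [-1.153, 0.469, -0.049, 1.532, 0.024, 1.141, -0.082], TCP at [0.292, 0.609, 0.239] pointing down, gripper open.
Joint ranges: [-2.59, 2.59], [-0.33, 1.99], [-1.39, 1.29], [0.1, 2.45], [-1.04, 4.18], [0.21, 1.99], [-2.66, 2.66]. Speed limits (rad/s): [2.57, 2.57, 3.14, 3.14, 3.14, 3.14, 3.14].

## Interface

Orientations are given as a unit quaternion [w, x, y, z].
In Python, from workcell import env, eyes, workorder, sensors gives the robot as it stands. Calls block until the motion is done:
- env.move_ptp(position, orientation): joint-space move of the TCP to a pose.
- env.movel(position, rotation=None, vel=0.15): straight line of the TCP; rotation=None keeps the orientation; vel is the mean speed in m/s.
- env.goto_joints(angles): joint-space move.
- env.release() and env.grab(grasp_force=None): open the fingers fully, or close them until they stop; grasp_force is the grip in N (None keeps the last).
- env.sleep(seconds).
- env.inverse_kinematics(position, orientation): joint angles nearest the present ones, or None.
- eyes.get_image(name): name is "side" or "top"; returns the picture (420x560x3 uint8, blue, green, red); there is no depth.
- eyes.get_calibration(name): a dict with "fx", "fy", "cx", "cy" (pixels), "view" (4x4, takes a point from world to camera coordinates). Camera axes: x right, y up, looking along -z (the intrinsics and any distortion apply to the point x, -y, -z); pixel columns grow to the right and rows downward; lengths in m; the calibration is good to about 2 mm. A picture is of the moment at which its call begins. get_calibration takes no time and is no camera call.
A pose or a line that the arm cannot do raises env.MotionError and nothing moves.
- workorder.close_job(): hands the job in; it is judged then, once.
Readings, each from a call of its own:
- sensors.current_time(): time.
- sensors.current_joint_pos(): joint angles.
- sensors.current_qd(): joint speeds.
- sensors.current_effort(): joint torques, N m.
- sensors.current_tool_pos(): TCP position.
- sensors.current_eef_rot(): TCP orientation.
- sensors.current_contact_force(): force on the tool from outside, world axes, zero at the start.
- sensors.current_ft_torque(): the same for the moment, N m.
- sensors.current_width(): finger opening in m.
- sensors.current_grip_force(): force on a finger pad.
Only numpy, scipy, OpenCV 4.12 (cv2) and the standard library are available. Lean on these libraries where they do the work, as an engineer would, in place of code of your own. Each camera call takes 0.05 s, during which the arm holds its last target. There are 200 camera calls.

## Task

Bench-test the mechanical code lock that lies face up on the workbench: press its square key fully down, then its small round key fully down (keys stay down once pressed), then press the long release bar at its near end fully down and keep holding it there with the fingers: the job finishes while the bar is still held down. Leave the large round key and the oblong key up, and do not lift or shove any of the loose things on the bench.

Things in the scene. Friction and masses are not known exactly. Their poses are not given: they have to be found in the camera images.
- lock_case: mechanical code lock lying face up, fixed: grey case 160 (x) x 120 (y) x 34 mm. Origin: centre of its underside; x points from release bar to bolt end (away from the robot), z up. Four push keys at x = 48 and -6, y = +-27 mm; which stands where varies. Release bar at x = -52 mm. A brass bolt at the +x end, 18 mm out, draws in as the bar goes down.
- square_key_top (a point): square push key, top 22 x 22 mm. Steel, standing 12 mm above the case top (its top is 46 mm above the bench when up). This point is the centre of its top face and moves with it; pressed straight down.
- square_key (a joint): the square key. Travel in m: 0 = up as at the start, 0.007 = fully down on a hard stop. About 3 N of friction resists it; it has no spring and stays where it is pushed. Its top is then still 5 mm above the case.
- small_round_key_top (a point): small round push key, top 13 mm across. Steel, standing 12 mm above the case top (its top is 46 mm above the bench when up). This point is the centre of its top face and moves with it; pressed straight down.
- small_round_key (a joint): the small round key. Travel in m: 0 = up as at the start, 0.007 = fully down on a hard stop. About 3 N of friction resists it; it has no spring and stays where it is pushed. Its top is then still 5 mm above the case.
- large_round_key_top (a point): large round push key, top 27 mm across (not part of the code). Steel, standing 12 mm above the case top (its top is 46 mm above the bench when up). This point is the centre of its top face and moves with it; pressed straight down.
- large_round_key (a joint): the large round key. Travel in m: 0 = up as at the start, 0.007 = fully down on a hard stop. About 3 N of friction resists it; it has no spring and stays where it is pushed. Its top is then still 5 mm above the case.
- oblong_key_top (a point): narrow oblong push key, top 10 x 28 mm, its long side across the lock (not part of the code). Steel, standing 12 mm above the case top (its top is 46 mm above the bench when up). This point is the centre of its top face and moves with it; pressed straight down.
- oblong_key (a joint): the oblong key. Travel in m: 0 = up as at the start, 0.007 = fully down on a hard stop. About 3 N of friction resists it; it has no spring and stays where it is pushed. Its top is then still 5 mm above the case.
- release_bar_top (a point): release bar, a steel bar 20 mm (lock x) by 80 mm (lock y) at the lock's near end, standing 16 mm above the case (top 50 mm above the bench when up). This point is the centre of its top face and moves with it; pressed straight down.
- release_bar (a joint): release bar travel in m: 0 = up, 0.010 = fully down on its stop. A spring lifts it: 2 N to start, 6 N fully down, and it comes up again when let go.
- car_fob: bystander: black car remote fob, 35 x 63 x 15 mm, loose, lying to the left of the lock. Origin at the centre of its underside.
- lock_cylinder_1: bystander: steel-coloured lock cylinder, 41 x 65 x 17 mm, loose, lying to the right of the lock. Origin at the centre of its underside.
- padlock_steel: bystander: steel padlock lying flat, 79 x 50 x 18 mm, loose, near the front right corner of the bench. Origin at the centre of its underside.
- pen_2: bystander: thin white pen, 145 mm long, 9 mm high, loose, lying near the front edge. Origin at the centre of its underside.
- hex_key: bystander: black hex key, 88 mm long, 6 mm high, loose, lying behind the lock. Origin at the centre of its underside.

How it is judged:
On the way, in this order (a step that is already met when the one before it is completed fails the run):
1. the square key is down (value of joint square_key above 0.0055 m), for 0.2 s.
2. then the small round key is down (value of joint small_round_key above 0.0055 m and value of joint square_key above 0.005 m), for 0.2 s.
3. then the release bar is held down (value of joint release_bar above 0.007 m and contact force between the fingers and release_bar above 1 N), for 0.2 s.
At the end, for the whole second after the job is handed in: The square and the small round key are down (at least 5 of 7 mm), the large round and the oblong key are up (within 3 mm), the release bar is down (at least 7 of 10 mm) with the fingers still pressing on it (over 1 N), and no loose thing has moved more than 20 mm (all of step 3 and value of joint each of square_key, small_round_key above 0.005 m and value of joint each of large_round_key, oblong_key below 0.003 m and distance of each of car_fob, lock_cylinder_1, padlock_steel, pen_2, hex_key from where it was at the start of the episode below 0.02 m); the arm keeps its last pose, push and grip.
It fails at once if the large round or the oblong key is pressed (3 mm or more) (value of joint any of large_round_key, oblong_key above 0.003 m).
It fails at once if the small round key is pressed (3 mm or more) before the square key is down (value of joint small_round_key above 0.003 m and value of joint square_key below 0.005 m).
It fails at once if the release bar is pressed (3 mm or more) before both code keys are down (value of joint release_bar above 0.003 m and value of joint any of small_round_key, square_key below 0.005 m).
It fails at once if a loose thing on the bench is lifted, carried or shoved more than 20 mm (distance of any of car_fob, lock_cylinder_1, padlock_steel, pen_2, hex_key from where it was at the start of the episode above 0.02 m).
It also fails if it takes over 42 s, if anything falls off the work surface, if the arm or the gripper's body presses on something with over 40 N, if the wrist force passes 120 N, or if a joint passes its speed limit or range.

## Working session

There is one attempt and no reset: what is moved stays moved. The work goes in short steps, each a Python script; the robot and the scene stay as the last script left them, time stands still between calls to the robot, and variables do not carry over. Pictures are saved under pics/ and viewed, at most 10 in all, crops included, and the job is handed in when it is done.

```bash
mkdir -p pics; ls; python3 - <<'E'
from workcell import env, eyes, workorder, sensors
import cv2
for n in("top","side"):
    cv2.imwrite(f"pics/{n}0.png",eyes.get_image(n)); c=eyes.get_calibration(n); print(n,{k:(v if k!='view' else [list(map(float,r)) for r in v]) for k,v in c.items()})
print(sensors.current_eef_rot(),sensors.current_tool_pos(),sensors.current_time())
E
```

```text
pics
top {'fx': 473.3164130997598, 'fy': 473.3164130997598, 'cx': 279.8444968245015, 'cy': 207.55332223882988, 'view': [[0.023858900589814817, -0.9997143239621881, 0.0014224371587924576, -0.21153020531641864], [0.9877622258758493, 0.023792974791034528, 0.1541417512661018, -0.5535397090002835], [-0.15413156067279965, -0.0022726230260605444, 0.9880477200971362, -0.8235972005099894], [0.0, 0.0, 0.0, 1.0]]}
side {'fx': 380.91069176979914, 'fy': 380.91069176979914, 'cx': 276.57245414928735, 'cy': 199.89183156772273, 'view': [[-0.9995852468385156, -0.025465469290106138, 0.013447831669775687, 0.5430279592125464], [0.028396526648786453, -0.7938623561907385, 0.6074341089349312, -0.21755873925437716], [-0.0047928673118209164, 0.6075640454282362, 0.7942562301460453, -0.7900597218510178], [0.0, 0.0, 0.0, 1.0]]}
[-1.65059058e-04  2.21508073e-01  9.75158131e-01 -8.75113860e-04] [0.29140227 0.60830519 0.23834537] 0.1
```

View pics/top0.png

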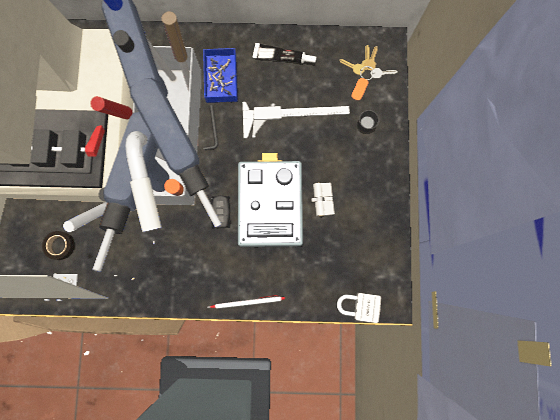

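View pics/side0.png

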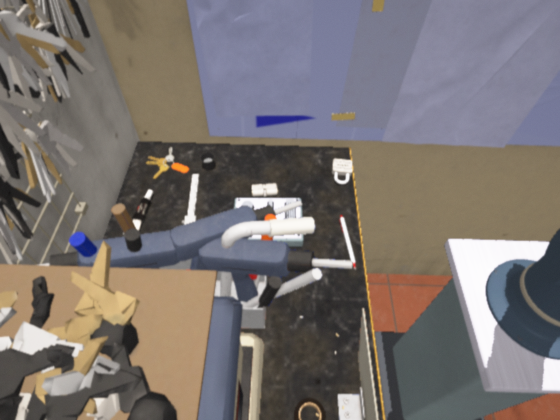

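The top view shows the lock at about (270,203): square key (255,177), large round (284,176), small round (255,205), oblong (285,205) and bar (270,230). Blue-grey linkage hangs to its left; in the side view it partly covers the lock.

```bash
cat > h.py <<'E'
import numpy as np
def ray(c,u,v,z):
    V=np.array(c["view"]);R=V[:3,:3];o=-R.T@V[:3,3]
    d=R.T@np.array([(u-c["cx"])/c["fx"],-(v-c["cy"])/c["fy"],-1.])
    return o+d*(z-o[2])/d[2]
def proj(c,p):
    q=np.array(c["view"])@np.append(p,1.); return c["cx"]+c["fx"]*q[0]/-q[2], c["cy"]-c["fy"]*q[1]/-q[2]
E
python3 - <<'E'
from workcell import eyes
import cv2,numpy as np
from h import *
c=eyes.get_calibration("top"); im=cv2.imread("pics/top0.png")
for n,u,v,z in[("sq",255,177,.046),("lr",284,176,.046),("sm",255,205,.046),("ob",285,205,.046),("bar",270,230,.05)]: print(n,ray(c,u,v,z).round(4))
a=cv2.resize(im[140:260,190:350],None,fx=5,fy=5,interpolation=cv2.INTER_CUBIC)
cv2.imwrite("pics/crop.png",a)
for n in("top","side"): print(n,proj(eyes.get_calibration(n),[.29,.609,.239]))
E
```

```text
sq [ 0.6139 -0.1511  0.046 ]
lr [ 0.617  -0.2045  0.046 ]
sm [ 0.5616 -0.1527  0.046 ]
ob [ 0.5629 -0.2075  0.046 ]
bar [ 0.516  -0.1815  0.05  ]
top (np.float64(-327.6225737353349), np.float64(368.747343148616))
side (np.float64(672.6755835191095), np.float64(1100.4784402714365))
```

View pics/crop.png

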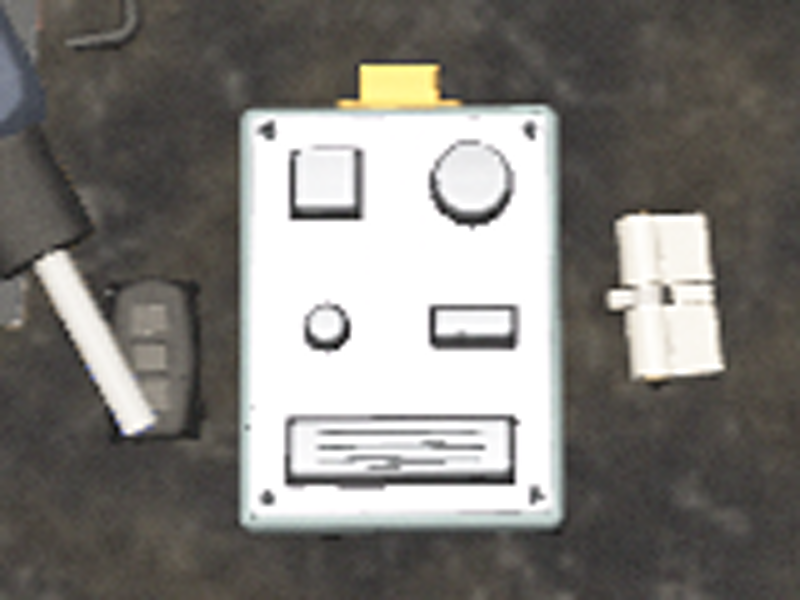

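The crop gives the key positions clearly, and the lock is nearly axis-aligned. The linkage next to it could be an obstacle, so I'll get its height.

```bash
python3 - <<'E'
from workcell import eyes
import cv2,numpy as np
from h import *
c=eyes.get_calibration("top"); s=eyes.get_calibration("side")
for k in(c,s):
    V=np.array(k["view"]); print("cam",(-V[:3,:3].T@V[:3,3]).round(3))
for n,u,v in[("A",217,224),("Asleeve",192,178),("B",98,268),("Bsl",122,207),("C",150,228),("elbow",185,140),("armtop",125,40),("D",68,226),("orange",173,187)]:
    print(n,[(z,ray(c,u,v,z).round(2)[:2].tolist(),np.round(proj(s,ray(c,u,v,z))).astype(int).tolist()) for z in(.02,.1,.2,.3,.4)])
im=cv2.imread("pics/side0.png")
cv2.imwrite("pics/scrop.png",cv2.resize(im[150:330,170:380],None,fx=3.3,fy=3.3,interpolation=cv2.INTER_CUBIC))
# sub-pixel key tops from crop
for n,u,v,z in[("sq",327,177,.046),("lr",472,177,.046),("sm",327,322,.046),("ob",473,323,.046),("bar",401,445,.05)]: print(n,ray(c,190+(u-2)/5,140+(v-2)/5,z).round(4))
E
```

```text
cam [ 0.425 -0.2    0.899]
cam [0.545 0.321 0.752]
A [(0.02, [0.53, -0.08], [285, 258]), (0.1, [0.52, -0.09], [291, 234]), (0.2, [0.51, -0.11], [299, 199]), (0.3, [0.5, -0.12], [310, 155]), (0.4, [0.48, -0.13], [324, 101])]
Asleeve [(0.02, [0.61, -0.03], [243, 278]), (0.1, [0.6, -0.05], [250, 253]), (0.2, [0.58, -0.06], [261, 216]), (0.3, [0.55, -0.08], [273, 170]), (0.4, [0.53, -0.1], [290, 113])]
B [(0.02, [0.44, 0.13], [331, 364]), (0.1, [0.44, 0.1], [336, 333]), (0.2, [0.44, 0.07], [345, 287]), (0.3, [0.44, 0.03], [355, 232]), (0.4, [0.43, -0.01], [367, 163])]
Bsl [(0.02, [0.56, 0.1], [269, 342]), (0.1, [0.54, 0.07], [276, 312]), (0.2, [0.53, 0.04], [286, 269]), (0.3, [0.51, 0.0], [299, 216]), (0.4, [0.5, -0.03], [315, 151])]
C [(0.02, [0.52, 0.04], [289, 314]), (0.1, [0.51, 0.02], [296, 286]), (0.2, [0.5, -0.01], [305, 246]), (0.3, [0.49, -0.03], [316, 196]), (0.4, [0.48, -0.06], [331, 134])]
elbow [(0.02, [0.69, -0.01], [206, 285]), (0.1, [0.67, -0.03], [214, 259]), (0.2, [0.63, -0.05], [226, 221]), (0.3, [0.6, -0.07], [241, 175]), (0.4, [0.57, -0.09], [259, 117])]
armtop [(0.02, [0.89, 0.12], [87, 347]), (0.1, [0.85, 0.09], [100, 317]), (0.2, [0.8, 0.05], [118, 273]), (0.3, [0.74, 0.02], [139, 219]), (0.4, [0.69, -0.02], [167, 153])]
D [(0.02, [0.52, 0.2], [289, 401]), (0.1, [0.51, 0.16], [296, 367]), (0.2, [0.5, 0.12], [307, 317]), (0.3, [0.49, 0.07], [319, 257]), (0.4, [0.48, 0.03], [335, 184])]
orange [(0.02, [0.6, 0.0], [250, 295]), (0.1, [0.58, -0.01], [258, 268]), (0.2, [0.56, -0.04], [268, 229]), (0.3, [0.54, -0.06], [281, 182]), (0.4, [0.52, -0.08], [297, 123])]
sq [ 0.6176 -0.1509  0.046 ]
lr [ 0.6189 -0.2044  0.046 ]
sm [ 0.5635 -0.1527  0.046 ]
ob [ 0.5644 -0.206   0.046 ]
bar [ 0.5185 -0.181   0.05  ]
```

View pics/scrop.png

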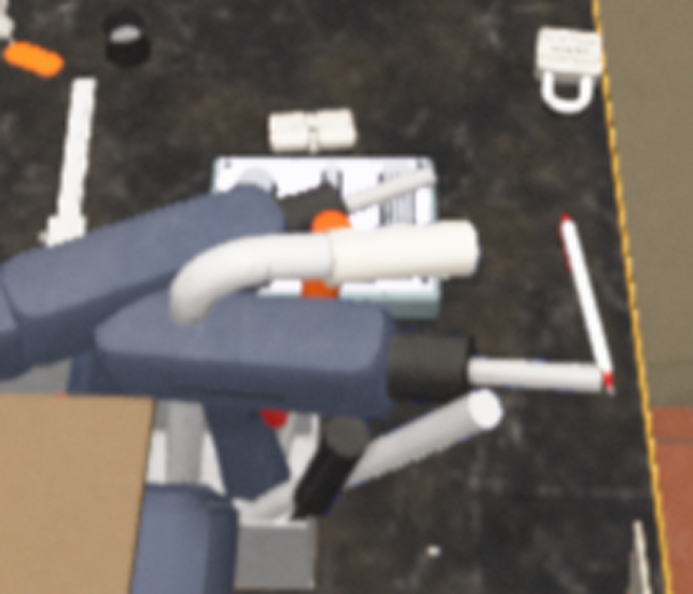

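```bash
cat >> h.py <<'E'
from scipy.spatial.transform import Rotation as Ro
TH=np.radians(20)
def tool(yaw,th=TH):
    # closing axis along world x (yaw +-90), tool axis (0,sin th,-cos th): wrist leans to -y
    R=Ro.from_euler('x',th)*Ro.from_euler('z',yaw)*Ro.from_euler('x',np.pi)
    x,y,z,w=R.as_quat(); return [w,x,y,z]
d=np.array([0,np.sin(TH),-np.cos(TH)]); t=np.array([0,np.cos(TH),np.sin(TH)])
def tcp(P,off=.006): return np.array(P)-.008*d+off*t
E
python3 - <<'E'
from workcell import env,eyes,sensors
from h import *
c=eyes.get_calibration("top"); s=eyes.get_calibration("side")
print("box",[(z,ray(s,217,265,z).round(2)[:2].tolist(),np.round(proj(c,ray(s,217,265,z))).astype(int).tolist()) for z in(.1,.2,.3,.4,.5)])
def j(p,q):
    r=env.inverse_kinematics(list(p),q); print(np.round(p,3),None if r is None else np.round(r,2).tolist())
q0=sensors.current_eef_rot()
j([.291,.608,.5],q0); j([.22,.45,.5],q0)
for y in(np.pi/2,-np.pi/2,0,np.pi):
    print(y,tool(y),Ro.from_quat(np.roll(tool(y),-1)).as_matrix()[:,2].round(2)); j([.45,-.25,.5],tool(y)); j(tcp([.6176,-.1509,.046]),tool(y)); j(tcp([.5185,-.195,.05]),tool(y))
E
```

```text
box [(0.1, [0.66, -0.02], [178, 143]), (0.2, [0.64, 0.03], [130, 135]), (0.3, [0.62, 0.09], [66, 123]), (0.4, [0.61, 0.14], [-23, 108]), (0.5, [0.59, 0.19], [-155, 84])]
[0.291 0.608 0.5  ] [-1.17, 0.39, -0.03, 1.08, 0.01, 1.67, -0.07]
[0.22 0.45 0.5 ] [-1.15, 0.06, -0.06, 1.49, 0.0, 1.59, -0.08]
1.5707963267948966 [np.float64(-0.1227878039689728), np.float64(0.696364240320019), np.float64(0.6963642403200189), np.float64(0.12278780396897286)] [ 0.    0.34 -0.94]
[ 0.45 -0.25  0.5 ] [-0.31, 0.34, 1.27, 1.43, -0.54, 1.88, 0.89]
[ 0.618 -0.148  0.056] [-0.03, 0.72, 0.51, 1.74, -0.77, 1.06, 0.89]
[ 0.518 -0.192  0.06 ] [-0.02, 0.66, 0.64, 1.92, -0.8, 1.05, 1.1]
-1.5707963267948966 [np.float64(-0.1227878039689728), np.float64(0.696364240320019), np.float64(-0.6963642403200189), np.float64(-0.12278780396897286)] [-0.    0.34 -0.94]
[ 0.45 -0.25  0.5 ] [-0.24, 0.28, 1.11, 1.43, -0.49, 1.84, -2.32]
[ 0.618 -0.148  0.056] [-0.26, 0.87, 0.91, 1.75, -1.03, 1.26, -2.05]
[ 0.518 -0.192  0.06 ] [-0.18, 0.77, 0.91, 1.92, -0.96, 1.19, -1.9]
0 [np.float64(-0.1736481776669303), np.float64(0.9848077530122081), np.float64(0.0), np.float64(0.0)] [ 0.    0.34 -0.94]
[ 0.45 -0.25  0.5 ] [-0.23, 0.27, 1.09, 1.43, -0.48, 1.84, -0.76]
[ 0.618 -0.148  0.056] [-0.13, 0.77, 0.69, 1.74, -0.88, 1.14, -0.59]
[ 0.518 -0.192  0.06 ] [-0.11, 0.71, 0.78, 1.92, -0.88, 1.12, -0.4]
3.141592653589793 [np.float64(-1.0632884247878855e-17), np.float64(6.030208312509489e-17), np.float64(0.9848077530122081), np.float64(0.17364817766693041)] [ 0.    0.34 -0.94]
[ 0.45 -0.25  0.5 ] [0.93, 0.22, -0.43, 1.37, -0.22, 1.74, 2.05]
[ 0.618 -0.148  0.056] [0.17, 0.68, 0.22, 1.72, -0.57, 0.97, 2.3]
[ 0.518 -0.192  0.06 ] [0.13, 0.61, 0.43, 1.91, -0.68, 0.98, 2.56]
```

```bash
python3 - <<'E'
from workcell import env,eyes,sensors
from h import *
c=eyes.get_calibration("top"); s=eyes.get_calibration("side")
print("panel",[(z,ray(s,362,310,z).round(2)[:2].tolist(),np.round(proj(c,ray(s,362,310,z))).astype(int).tolist()) for z in(.05,.1,.2,.3,.4,.5)])
env.movel([.291,.608,.5],vel=.3)
env.movel([.22,.45,.5],vel=.3)
env.grab(20)
print(sensors.current_time(),sensors.current_contact_force(),sensors.current_joint_pos(),sensors.current_width())
E
```

```text
panel [(0.05, [0.38, 0.04], [141, 304]), (0.1, [0.39, 0.06], [121, 298]), (0.2, [0.42, 0.1], [72, 283]), (0.3, [0.44, 0.14], [8, 264]), (0.4, [0.46, 0.18], [-81, 237]), (0.5, [0.49, 0.22], [-211, 197])]
2.6083 [-0.92529657  0.03397189 -0.08884232] [-1.15063128  0.06066245 -0.05333055  1.49467129  0.0031936   1.58609781
 -0.07980886] -0.00019335714855654943
```

```bash
python3 - <<'E'
from workcell import env,eyes,sensors
import cv2
from h import *
q=np.array(sensors.current_joint_pos()); q[0]=.5; q[2]=0; q[4]=0
env.goto_joints(q.tolist())
print(sensors.current_time(),sensors.current_tool_pos(),sensors.current_contact_force())
def j(p,o):
    r=env.inverse_kinematics(list(p),o); print(np.round(p,3),None if r is None else np.round(r,2).tolist())
for y in(np.pi/2,-np.pi/2,0,np.pi):
    print(y); j([.55,-.3,.4],tool(y)); j(tcp([.6176,-.1509,.046]),tool(y)); j(tcp([.5185,-.195,.05]),tool(y))
a=[eyes.get_image(n) for n in("top","side")]
cv2.imwrite("pics/m1.png",cv2.resize(np.hstack(a),None,fx=.71,fy=.71,interpolation=cv2.INTER_AREA))
E
```

```text
5.2667 [ 0.41954948 -0.27589832  0.50006157] [-0.0618367   1.00659763  0.73652857]
1.5707963267948966
[ 0.55 -0.3   0.4 ] [0.56, 0.4, 0.02, 1.31, -0.3, 1.62, 0.59]
[ 0.618 -0.148  0.056] [0.43, 0.67, -0.16, 1.71, -0.3, 0.9, 0.51]
[ 0.518 -0.192  0.06 ] [0.51, 0.58, -0.08, 1.88, -0.36, 0.87, 0.69]
-1.5707963267948966
[ 0.55 -0.3   0.4 ] [0.38, 0.41, 0.28, 1.32, -0.39, 1.64, -2.47]
[ 0.618 -0.148  0.056] [0.25, 0.67, 0.1, 1.72, -0.49, 0.94, -2.48]
[ 0.518 -0.192  0.06 ] [0.37, 0.58, 0.1, 1.89, -0.48, 0.9, -2.34]
0
[ 0.55 -0.3   0.4 ] [0.53, 0.4, 0.07, 1.31, -0.31, 1.62, -0.97]
[ 0.618 -0.148  0.056] [0.39, 0.67, -0.09, 1.71, -0.35, 0.91, -1.03]
[ 0.518 -0.192  0.06 ] [0.49, 0.58, -0.06, 1.88, -0.38, 0.87, -0.86]
3.141592653589793
[ 0.55 -0.3   0.4 ] [0.64, 0.41, -0.11, 1.31, -0.25, 1.61, 2.12]
[ 0.618 -0.148  0.056] [0.5, 0.68, -0.25, 1.7, -0.23, 0.89, 2.01]
[ 0.518 -0.192  0.06 ] [0.56, 0.58, -0.15, 1.88, -0.31, 0.86, 2.22]
```

View pics/m1.png

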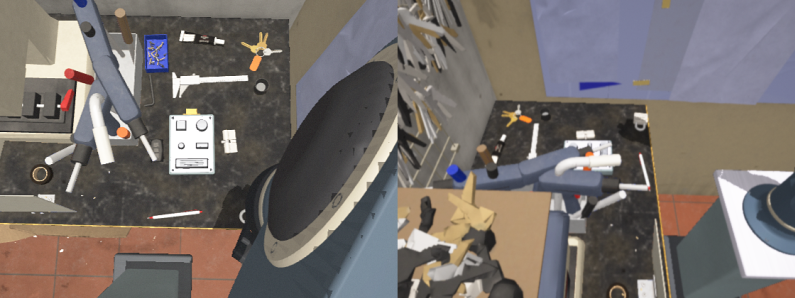

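The arm is now on the right (robot elbow close to the top camera), and the lock is clear at (192,145) in the left half. I'll approach the square key from the right with the tool tilted.

```bash
cat >> h.py <<'E'
def press(env,sensors,P,zend,fstop,q,off=.006):
    """step the tip down from 8 mm above P until fz rises or tip reaches zend"""
    P=np.array(P); env.movel(list(tcp(P+[0,0,.008],off)),q,vel=.08)
    f0=np.array(sensors.current_contact_force()); log=[]; z=P[2]+.008
    while z>zend:
        z-=.001; env.movel(list(tcp([P[0],P[1],z],off)),q,vel=.03)
        f=np.array(sensors.current_contact_force())-f0; a=np.array(sensors.current_tool_pos())-tcp([0,0,0],off)
        log.append((round(z*1e3),round(a[2]*1e3,1),f.round(1).tolist()))
        if np.linalg.norm(f)>fstop: break
    for l in log: print(*l)
    print("t",sensors.current_time())
E
python3 - <<'E'
from workcell import env,eyes,sensors
import cv2
from h import *
q=tool(np.pi/2)
env.move_ptp([.55,-.3,.35],q)
print(sensors.current_time(),sensors.current_contact_force())
env.movel(list(tcp([.6176,-.1509,.076])),q,vel=.2)
print(sensors.current_time(),sensors.current_contact_force(),sensors.current_tool_pos(),tcp([.6176,-.1509,.076]))
a=[eyes.get_image(n) for n in("top","side")]
cv2.imwrite("pics/m2.png",cv2.resize(np.hstack([a[0][120:300,170:370],a[1][120:300,200:400]]),None,fx=2,fy=2))
E
```

```text
6.1917 [-0.47646352 -0.22941883  1.1188595 ]
7.9 [-0.47386382 -0.84728953 -0.05813491] [ 0.61801509 -0.14905344  0.08653411] [ 0.6176     -0.14799801  0.08556966]
```

View pics/m2.png

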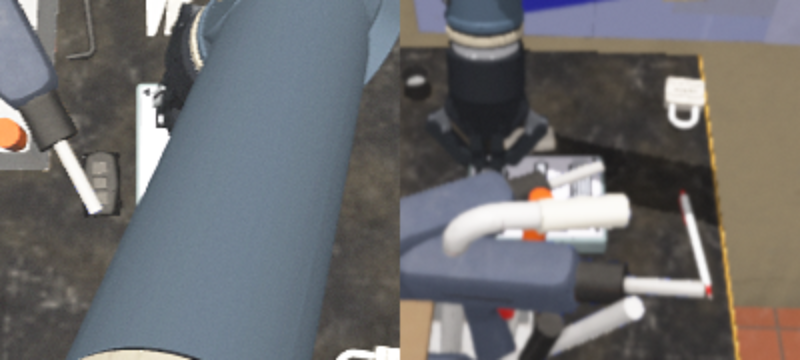

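The gripper is clear of the linkage with closed fingers above the square key; pressing now.

```bash
python3 - <<'E'
from workcell import env,eyes,sensors
from h import *
press(env,sensors,[.6176,-.1509,.046],.034,18,tool(np.pi/2))
E
```

```text
53 53.2 [-0.3, 1.6, 0.0]
52 52.1 [-0.7, 1.3, -0.4]
51 50.9 [-0.4, 1.2, -0.6]
50 49.9 [-0.1, 2.0, 0.0]
49 48.9 [-1.0, 1.2, -0.3]
48 47.9 [0.1, 2.0, -0.4]
47 46.9 [-0.6, 1.7, -0.6]
46 46.2 [-0.5, 1.5, 0.5]
45 45.1 [0.2, 1.1, 1.8]
44 44.0 [-0.5, 1.4, 2.3]
43 42.9 [-1.0, 1.7, 1.9]
42 41.9 [-0.8, 1.7, 1.7]
41 40.9 [-1.0, 1.3, 1.1]
40 39.9 [-0.4, 0.9, 0.9]
39 39.5 [-0.1, 1.1, 5.1]
38 39.4 [-2.4, 0.6, 9.4]
37 39.2 [-4.1, 1.1, 13.7]
36 39.1 [-6.0, 0.1, 17.7]
t 12.925
```

```bash
python3 - <<'E'
from workcell import env,eyes,sensors
from h import *
q=tool(np.pi/2)
env.movel(list(tcp([.6176,-.1509,.066])),q,vel=.1)
env.movel(list(tcp([.5635,-.1527,.066])),q,vel=.1)
print(sensors.current_contact_force())
press(env,sensors,[.5635,-.1527,.046],.034,18,q)
env.movel(list(tcp([.5635,-.1527,.068])),q,vel=.1)
env.movel(list(tcp([.5185,-.19,.068])),q,vel=.1)
print(sensors.current_time(),sensors.current_contact_force())
E
```

```text
[ 0.46842354  0.06750613 -0.33907755]
53 53.0 [0.3, -0.2, -1.5]
52 52.1 [-0.1, 0.2, 0.2]
51 50.9 [-0.4, -0.4, -0.1]
50 49.9 [-0.1, 2.0, -0.0]
49 48.9 [-1.0, 0.2, 0.4]
48 47.9 [-0.2, 0.3, -0.5]
47 46.9 [-0.6, 0.9, -0.6]
46 46.2 [-0.8, 0.6, 1.6]
45 45.1 [-0.7, -0.0, 2.8]
44 44.0 [-0.6, 0.5, 1.4]
43 42.9 [-0.3, 0.6, 0.8]
42 41.9 [-0.4, 0.9, 1.8]
41 40.9 [0.6, 0.0, 1.3]
40 39.9 [-0.7, 0.6, 2.4]
39 39.5 [-1.2, 0.3, 5.1]
38 39.3 [-2.6, 0.0, 10.3]
37 39.2 [-4.7, -0.4, 14.2]
36 39.0 [-5.8, -0.7, 20.1]
t 18.8667
20.0667 [ 1.20989805  0.00366241 -0.0847951 ]
```

Both keys travelled about 7 mm to their stops. Before pressing the bar I'll take a picture to check them.

```bash
python3 - <<'E'
from workcell import env,eyes,sensors
import cv2
from h import *
press(env,sensors,[.5185,-.19,.05],.034,22,tool(np.pi/2))
env.sleep(.5); print(sensors.current_contact_force(),sensors.current_tool_pos())
a=[eyes.get_image(n) for n in("top","side")]
cv2.imwrite("pics/m3.png",cv2.resize(np.hstack([a[0][120:300,170:370],a[1][150:330,200:400]]),None,fx=2,fy=2))
E
```

```text
57 57.0 [-0.1, -0.2, 0.4]
56 56.0 [0.3, 0.9, 0.2]
55 54.9 [0.7, 1.2, 0.8]
54 53.9 [0.5, -0.3, 1.3]
53 52.9 [-0.2, -0.3, 1.2]
52 51.9 [-0.2, 0.0, -1.0]
51 50.9 [0.7, 1.0, 0.3]
50 50.2 [0.5, 0.4, 2.8]
49 49.1 [-1.3, 0.7, 2.3]
48 48.0 [0.3, -0.5, 2.9]
47 47.0 [-0.7, -0.3, 2.6]
46 46.0 [-0.6, 0.2, 3.5]
45 45.0 [-0.9, -0.5, 3.9]
44 44.1 [0.3, -0.6, 4.5]
43 43.0 [-0.5, 0.1, 5.1]
42 42.1 [-1.4, 0.2, 5.4]
41 41.1 [-0.3, -0.1, 5.8]
40 40.5 [-1.4, 0.9, 7.8]
39 40.3 [-2.5, -0.0, 13.5]
38 40.1 [-4.0, -0.2, 18.6]
37 39.9 [-5.8, 0.0, 22.6]
t 25.5917
[-5.71839476 -1.22863832 22.43114312] [ 0.51874856 -0.18715552  0.04944548]
```

View pics/m3.png

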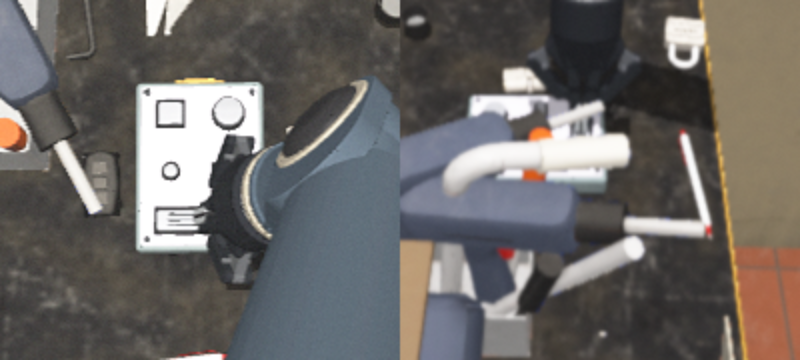

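The bolt at (200,80) is drawn in, the square (170,113) and small round (170,171) keys are down, and the bar is held on its stop at about 22 N. The fob, cylinder and pen have not moved. I'll hand it in now.

```bash
python3 -c "
from workcell import workorder
print(workorder.close_job())"
```

```text
the job is handed in; nothing more can be done
None
```

The job was handed in with the square key and then the small round key pressed to their stops, and the release bar still held fully down by the fingers at about 22 N; the large round and oblong keys were not touched, and no verdict was returned.

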